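# Load and close a dowelled stamping set

### The job

Load the little stamping set: lay the wide die disc centred on the round seat of the lower plate and let go, then lay the smaller punch disc centred on top of it and let go. Then fit the upper plate over the two dowels, either way round, and push it down until it sits flat on the punch disc. Finish while still pressing the set closed from above, firmly, with about 15 to 25 N, without letting go, and leave the loupe, slip stone and wax tablet where they are.

Things in the scene. Friction and masses are not known exactly. Their poses are not given: they have to be found in the camera images.
- lower_plate: Steel lower plate of the stamping set, fixed to the bench: 140 mm along its x, 70 mm along its y, 18 mm thick, with a round seat (46 mm diameter, raised 3 mm) in the middle of its top and two upright dowels on its x axis, 47 mm either side of the centre. Origin: centre of the underside, on the bench; z up.
- seat (a point): Centre of the top of the round seat on the lower plate, 21 mm above the bench; axes as the lower plate. The die disc goes here.
- dowel_far (a point): Tip of the dowel on the lower plate's +x side. Dowels are 10 mm in diameter and stand 40 mm above the plate's top (tip 58 mm above the bench); the uppermost 8 mm taper to a point 3.6 mm wide.
- dowel_near (a point): Tip of the same kind of dowel on the lower plate's -x side.
- upper_plate: Loose steel plate flat on the bench, 0.3 to 0.5 kg: 130 mm along its x, 64 along y, 16 thick, two through holes 12.5 mm wide on its x axis, 47 mm either side of the centre. On top in the middle a flat-sided shank to grip by, 44 mm along x, 24 along y, 32 tall. Origin: centre of the underside; z up. Works either way round. Closed on both discs, its underside is 20 mm above the seat.
- shank_top (a point): Centre of the top of the upper plate's shank, 48 mm above its underside.
- die_disc: Loose steel disc, the wider and thinner: 46 mm diameter, 8 mm thick, about 0.1 kg, lying on the bench. Origin: centre of the underside; z up.
- punch_disc: Loose steel disc, the smaller and thicker: 36 mm diameter, 12 mm thick, about 0.09 kg, lying on the bench. Origin: centre of the underside; z up.
- loupe: Bystander: black eye loupe, 34 mm across and tall, origin at its underside. Leave alone.
- slip_stone: Bystander: small dark grey stone block 28x50x15 mm, origin at its underside. Leave alone.
- wax_tablet: Bystander: small flat beige tablet 22x60x9 mm, origin at its underside. Leave alone.
There are look-alikes about, which are no part of the job. What is shaped like the die_disc but brown, purple or turquoise is not meant.

How it is judged:
On the way, in this order (a step that is already met when the one before it is completed fails the run):
1. the die disc lies flat and centred on the seat, released (horizontal distance between die_disc and seat below 0.006 m and z of die_disc in the frame of seat between -0.0025 and 0.002 m and angle between die_disc's own z axis and vertical below 0.06 rad and contact force between the fingers and die_disc below 0.1 N and linear speed of die_disc below 0.02 m/s), for 0.2 s.
2. the punch disc lies flat and centred on the die disc, released (horizontal distance between each of die_disc, punch_disc and seat below 0.006 m and z of die_disc in the frame of seat between -0.0025 and 0.002 m and angle between each of die_disc, punch_disc's own z axis and vertical below 0.06 rad and z of punch_disc in the frame of seat between 0.0055 and 0.01 m and contact force between the fingers and punch_disc below 0.1 N and linear speed of punch_disc below 0.02 m/s), for 0.2 s.
3. the upper plate sits on the dowels, flat on the punch disc, and is pressed down (horizontal distance between each of die_disc, punch_disc and seat below 0.006 m and z of die_disc in the frame of seat between -0.0025 and 0.002 m and angle between each of die_disc, punch_disc, upper_plate's own z axis and vertical below 0.06 rad and z of punch_disc in the frame of seat between 0.0055 and 0.01 m and horizontal distance between upper_plate and seat below 0.003 m and z of upper_plate in the frame of seat between 0.0175 and 0.022 m and angle between the x axis of upper_plate and the x axis of lower_plate, either way round below 0.05 rad and contact force between upper_plate and punch_disc above 9 N and contact force between the fingers and upper_plate above 3 N), for 0.2 s.
At the end, for the whole second after the job is handed in: Discs flat on the seat, die below punch, centres within 6 mm of the seat's; upper plate on both dowels flat on the punch disc (centre within 3 mm, underside 17.5-22 mm above the seat, tilt < 0.06 rad, axes within 0.05 rad), still, pushed by the fingers, pressing the punch disc with over 9 N (all of step 3 and linear speed of upper_plate below 0.01 m/s); the arm keeps its last pose, push and grip.
It fails at once if a bystander (loupe, slip stone, wax tablet) is moved more than 20 mm (distance of any of loupe, slip_stone, wax_tablet from where it was at the start of the episode above 0.02 m).
It also fails if it takes over 72 s, if anything falls off the work surface, if the arm or the gripper's body presses on something with over 40 N, if the wrist force passes 120 N, or if a joint passes its speed limit or range.

### The arm

A 7-joint arm with a two-finger parallel gripper is mounted at the origin on a cart in front of the work surface, level with it; the furniture and walls round the work are solid. World frame = base frame: x ahead of the robot, y to its left, z up, the work surface at z = 0. Lengths are in m, angles in rad, forces in N, time in s.
With the tool pointing down it reaches from about 0.35 to 0.9 m from the base axis. Payload 8.1 kg.
Tool frame: the origin (TCP) lies between the finger pads; the fingertips stand 14 mm ahead of it and the grasp point (between the pads) lies 5 mm behind it; z points along the fingers, y is the direction in which the jaws open and shut (so a half turn about z gives the same grasp; the last joint's range is limited). The gripper opens to 92 mm and grips with 3 to 60 N. Pads are 19 mm wide; open, the fingers measure 130 mm over their backs; the gripper's body (75 mm by 190 mm) begins 47 mm behind the grasp point.
Start: joints at [1.088, 0.434, 0.025, 1.573, -0.012, 1.134, -0.075], TCP at [0.232, -0.58, 0.241] pointing down, gripper open.
Joint ranges: [-2.62, 2.62], [-0.44, 2.09], [-1.27, 1.32], [0.08, 2.57], [-1.32, 4.46], [0.12, 2], [-2.74, 2.74]. Speed limits (rad/s): [2.22, 2.22, 3.01, 3.01, 3.14, 3.14, 3.14].

### API

Orientations are given as a unit quaternion [x, y, z, w].
In Python, from bench import arm gives the robot as it stands.
- The arm moves only by the tool carry_out, never from a script. Its argument "motion" is a list of rows, each a list of 4 numbers: the shift along the tool's x, y, z in cm, then the turn about the tool's z in degrees. In form: [[tx, ty, tz, spin], ...]. A call has exactly 8 rows; each row shifts and turns the commanded pose from where the row before left it, along the tool's axes as they then stand; what a row does not reach is not made up. A row lasts 1/12 s, in which the tool goes at most 41.7 mm and 7.16 degrees, less where a joint would pass 70% of its speed; a pose out of reach is approached as far as the arm can. A call with a gripper value outside its range is refused whole. "jaw" is the finger opening in cm, from 0 to 9.18, set as the call begins (left out, the last holds). The fingers move at their own pace and stop on an object; the grip force is fixed at half the most. Time passes only in rows, so rows that do not move let the fingers close, or fill a call up. It gives the time, the measured TCP pose, the force and the opening at its end, in the units of the state.
- arm.read_state(): the state, without advancing time (a new reading comes with each control period).
- arm.capture(name): name is "scene" or "top" or "wrist"; returns a dict with "color" (384x512x3 uint8, red, green, blue), "fx", "fy", "cx", "cy" (pixels), "rvec" (rotation vector, rad) and "tvec" (3), from world to camera coordinates, as OpenCV has them. Camera axes: x right, y down, z forward; pixel columns grow to the right and rows downward; lengths in m; the calibration is good to about 2 mm. A picture is of the moment at which its call begins. There is no depth.
- arm.finish_job(): hands the job in, once; it reports no verdict.
The state is a dict: "time_s": time; "joint_pos": joint angles; "joint_velocities": joint speeds; "joint_torque": joint torques, N m; "ee_pos": TCP position; "tool_rot": TCP orientation; "ft_force": force on the tool from outside, world axes, zero at the start; "torque": the same for the moment, N m; "width": finger opening in m.
Only numpy, scipy, OpenCV 4.12 (cv2) and the standard library are available. Lean on these libraries where they do the work, as an engineer would, in place of code of your own. Each camera call takes 0.05 s, during which the arm holds its last target. There are 200 camera calls.

## Working session

There is one attempt and no reset: what is moved stays moved. The work goes in short steps, Python scripts to look and compute and a tool call to move; the robot and the scene stay as the last step left them, time stands still between calls to the robot, and variables do not carry over. Pictures are saved under pics/ and viewed, about 8 in all and at most 12, crops included, and the job is handed in when it is done.

Besides the shell and the picture viewer there is one more tool, called after "Emit:" as name([rows], argument=value, ...), one row to a line, values as JSON. carry_out: Moves the arm, as the interface text tells. Its arguments: {"type":"object","properties":{"motion":{"type":"array"},"jaw":{"type":"number"}},"required":["motion"]}

```bash
mkdir -p pics; ls; cat > h.py <<'E'
import numpy as np, cv2
from scipy.spatial.transform import Rotation as R
from bench import arm
def cap(n):
    c=arm.capture(n); K=np.array([[c['fx'],0,c['cx']],[0,c['fy'],c['cy']],[0,0,1]]); return c['color'],K,np.array(c['rvec'],float),np.array(c['tvec'],float)
def save(im,f,s=1.0): cv2.imwrite('pics/'+f,cv2.resize(im[...,::-1],None,fx=s,fy=s,interpolation=cv2.INTER_CUBIC))
def px2w(u,v,z,K,r,t):
    Rm=cv2.Rodrigues(r)[0]; d=Rm.T@np.linalg.inv(K)@np.array([u,v,1.]); o=-Rm.T@t; return o+d*(z-o[2])/d[2]
def w2px(p,K,r,t): return cv2.projectPoints(np.array(p,float).reshape(-1,1,3),r,t,K,None)[0].reshape(-1,2)
E
python3 - <<'E'
from h import *
for n in ['top','scene']:
    im,K,r,t=cap(n); save(im,n+'0.png',1.5); np.savez(n+'0.npz',im=im,K=K,r=r,t=t); print(n,K[0,0],-cv2.Rodrigues(r)[0].T@t)
s=arm.read_state(); print(s['ee_pos'],s['tool_rot'],s['time_s'],s['ft_force'],R.from_quat(s['tool_rot']).as_matrix().round(3))
E
```

```text
pics
top 421.58330057755893 [ 0.43767004 -0.18522306  1.1759797 ]
scene 430.8565841018742 [-0.14398048  0.25071239  0.52738043]
[ 0.23150986 -0.58006921  0.24002381] [ 9.82028985e-01  1.88728832e-01 -1.86190245e-04 -6.83103471e-04] 0.1 [ 0.18989258 -0.30556942 -0.03206901] [[ 0.929  0.371 -0.001]
 [ 0.371 -0.929  0.001]
 [-0.    -0.001 -1.   ]]
```

View pics/top0.png

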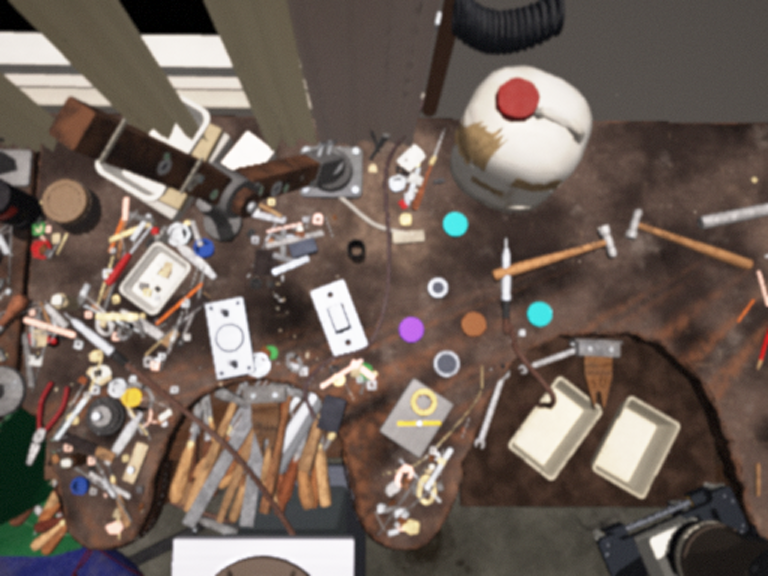

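View pics/scene0.png

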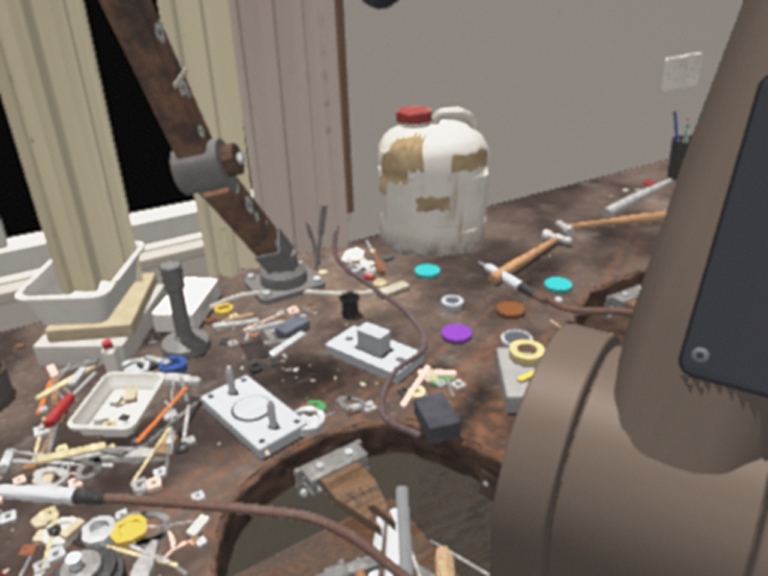

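The top view shows the lower plate at (230,338) and the upper plate at (339,317). The loupe is at (357,250), the slip stone at about (305,248) and the wax tablet at about (408,237).

Candidates for the die disc:
- grey ringed disc at (447,363), about 27 px across, which fits 46 mm
- grey ringed disc at (438,288), about 20 px across, which fits the 36 mm punch
- look-alikes, ruled out by colour: purple (411,329), brown (474,323), turquoise (455,224) and (540,314)

I'll take one close crop to check this.

```bash
python3 - <<'E'
from h import *
d=np.load('top0.npz'); im,K,r,t=[d[k] for k in ('im','K','r','t')]
save(im[145:275,130:325],'crop1.png',4)
g=cv2.cvtColor(im,cv2.COLOR_RGB2GRAY)
# bright component centroids
for name,(u,v),z in [('die',(298,242),.008),('punch',(292,192),.012),('lower',(153,225),.018),('upper',(226,211),.016)]:
    m=(g>120).astype(np.uint8); n,l,s,c=cv2.connectedComponentsWithStats(m)
    x0,y0=int(u)-38,int(v)-38
    w=l[y0:y0+76,x0:x0+76]; k=np.bincount(w[w>0]).argmax() if name in('lower','upper') else None
    if k is None:
        w=l[v-14:v+14,u-14:u+14]; k=np.bincount(w[w>0]).argmax()
    pts=np.argwhere(l==k)[:,::-1].astype(np.float32); P=np.array([px2w(a,b,z,K,r,t) for a,b in pts])
    rr=cv2.minAreaRect((P[:,:2]*1000).astype(np.float32)); print(name,len(pts),rr)
E
```

```text
die 179 ((460.11376953125, -328.0065002441406), (46.975582122802734, 49.38697814941406), 89.74577331542969)
punch 147 ((599.8553466796875, -311.7433776855469), (36.65116500854492, 36.57719421386719), 0.5518978238105774)
lower 1614 ((503.2847595214844, 46.84186553955078), (152.94613647460938, 116.01902770996094), 11.5833740234375)
upper 1220 ((541.2703247070312, -128.88458251953125), (135.90869140625, 70.51593017578125), 21.421369552612305)
```

View pics/crop1.png

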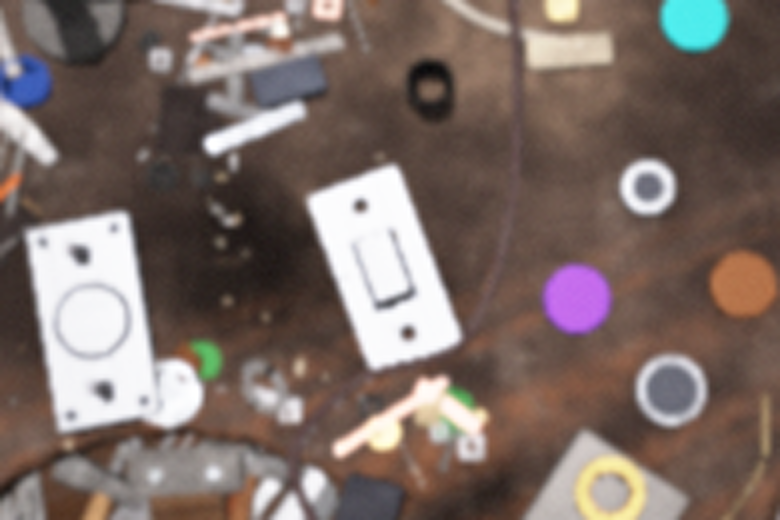

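The crop confirms the choice. The grey-centred ringed disc at crop (671,390) is the die, about 47 mm by measurement. The small one at (648,187) is the punch, about 36.6 mm. The loupe (431,88) and wax tablet (570,50) are well clear. Next I'll work out the plate poses and the first move.

```bash
cat >> h.py <<'E'
def yaw(s): m=R.from_quat(s['tool_rot']).as_matrix(); return np.degrees(np.arctan2(m[1,0],m[0,0]))
def plan(xyz,yw=None):
    s=arm.read_state(); p=np.array(s['ee_pos']); y=yaw(s); sp=0 if yw is None else -(yw-y)
    a=np.radians(y-sp); d=np.array(xyz)-p
    print('t %.2f pos %s yaw %.2f w %.4f F %s'%(s['time_s'],p.round(4),y,s['width'],np.round(s['ft_force'],1)))
    print('spin %.2f then cm: %.2f %.2f %.2f'%(sp,100*(d[0]*np.cos(a)+d[1]*np.sin(a)),100*(d[0]*np.sin(a)-d[1]*np.cos(a)),-100*d[2]))
E
python3 - <<'E'
from h import *
d=np.load('top0.npz'); im,K,r,t=[d[k] for k in ('im','K','r','t')]
cp=lambda c,z:np.array([px2w(130+(u+.5)/4-.5,145+(v+.5)/4-.5,z,K,r,t) for u,v in c])
for n,c,z in [('low',[(27,230),(128,212),(157,408),(60,432)],.018),('up',[(307,200),(397,165),(462,340),(372,370)],.016)]:
    P=cp(c,z); print(n,P.mean(0).round(4),[np.degrees(np.arctan2(*(a-b)[1::-1])).round(1) for a,b in((P[0],P[3]),(P[1],P[2]))],np.linalg.norm(P[0]-P[3]),np.linalg.norm(P[0]-P[1]))
print('seat',cp([(93,320)],.021),'holes',cp([(360,206),(408,333)],.016),'tips',cp([(77,250),(103,391)],.058))
plan([.460,-.328,.15],8)
E
```

```text
low [0.5041 0.0687 0.018 ] [np.float64(11.8), np.float64(10.4)] 0.14008794196289598 0.06992906082140289
up [ 0.5414 -0.1294  0.016 ] [np.float64(21.9), np.float64(21.0)] 0.12578017929119298 0.06678657149162263
seat [[0.50370985 0.06801709 0.021     ]] holes [[ 0.58434428 -0.11179024  0.016     ]
 [ 0.49692271 -0.14628141  0.016     ]] tips [[0.5478192  0.07234731 0.058     ]
 [0.45520351 0.05149141 0.058     ]]
t 0.10 pos [ 0.2315 -0.5801  0.24  ] yaw 21.76 w 0.0917 F [ 0.2 -0.3 -0. ]
spin 13.76 then cm: 26.13 -21.78 9.00
```

Emit:
carry_out([
  [0, 0, 0, 5.1],
  [0, 0, 0, 5.2],
  [3, -2.2, 0.6, 0],
  [3, -2.2, 0.6, 0],
  [3, -2.2, 0.6, 0],
  [3, -2.2, 0.6, 0],
  [3, -2.2, 0.6, 0],
  [3, -2.2, 0.6, 0],
], jaw=7)

```text
time_s: 0.77
ee_pos: [0.3826, -0.4137, 0.2042]
tool_rot: [0.995, 0.1, -0.0, -0.0]
ft_force: [0.7, -0.3, 0.4]
width: 0.0697
```

Emit:
carry_out([
  [2.4, -1.7, 1, 0],
  [2.4, -1.7, 1, 0],
  [2.3, -1.8, 1.5, 0],
  [2.3, -1.7, 1.9, 0],
  [0, 0, 0, 0],
  [0, 0, 0, 0],
  [0, 0, 0, 0],
  [0, 0, 0, 0],
])

```text
time_s: 1.43
ee_pos: [0.4596, -0.3305, 0.1511]
tool_rot: [0.995, 0.099, -0.0, 0.0]
ft_force: [-0.8, -0.2, -0.7]
width: 0.0701
```

```bash
python3 - <<'E'
from h import *
im,K,r,t=cap('wrist'); save(im,'w1.png',1.25); np.savez('w1.npz',im=im,K=K,r=r,t=t)
plan([.460,-.328,.08],11.5)
print(-cv2.Rodrigues(r)[0].T@t, w2px([[.46,-.328,.008],[.483,-.328,.008]],K,r,t))
E
```

```text
t 1.48 pos [ 0.4596 -0.3306  0.1513] yaw 11.33 w 0.0698 F [-0.  -0.4  0.3]
spin -0.17 then cm: 0.09 -0.24 7.13
[ 0.53439606 -0.31535842  0.29530353] [[248.20922628 179.98627754]
 [252.41279858 159.37180102]]
```

View pics/w1.png

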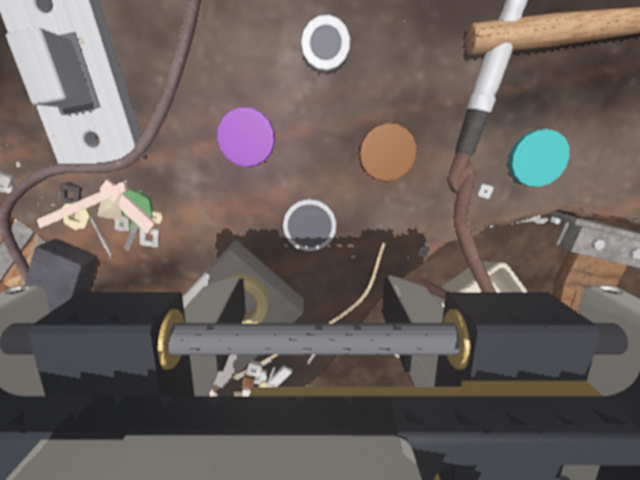

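The die rim is at (309,225) in the view, (247,180) raw. I predicted (248,180), so the position holds to about 1 mm, and I'll descend.

Emit:
carry_out([
  [0.1, -0.35, 2, 0],
  [0, 0, 2.5, 0],
  [0, 0, 2.5, 0],
  [0, 0, 2.5, 0],
  [0, 0, 2.0, 0],
  [0, 0, 1.4, 0],
  [0, 0, 0.5, 0],
  [0, 0, 0, 0],
])

```text
time_s: 2.15
ee_pos: [0.4596, -0.326, 0.0161]
tool_rot: [0.995, 0.099, -0.001, -0.0]
ft_force: [-0.8, -0.5, 0.9]
width: 0.07
```

Emit:
carry_out([
  [0, 0, 0, 0],
  [0, 0, 0, 0],
  [0, 0, 0, 0],
  [0, 0, 0, 0],
  [0, 0, 0, 0],
  [0, 0, 0, 0],
  [0, 0, 0, 0],
  [0, 0, 0, 0],
], jaw=3)

```text
time_s: 2.82
ee_pos: [0.4611, -0.3258, 0.0176]
tool_rot: [0.995, 0.1, 0.001, 0.0]
ft_force: [-0.8, 0.0, 7.8]
width: 0.0444
```

```bash
python3 - <<'E'
from h import *
plan([.5037,.068,.11],11.5)
d=np.load('w1.npz'); K,r,t=[d[k] for k in ('K','r','t')]
f=lambda u,v,z:px2w((u+.5)/1.25-.5,(v+.5)/1.25-.5,z,K,r,t).round(4)
print('die',f(309,225,.008),'punch',f(326,42,.012),'hole',f(92,139,.016))
E
```

```text
t 2.82 pos [ 0.4611 -0.3258  0.0176] yaw 11.45 w 0.0444 F [-0.8  0.   7.8]
spin -0.05 then cm: 12.02 -37.74 -9.24
die [ 0.4599 -0.3268  0.008 ] punch [ 0.6    -0.3121  0.012 ] hole [ 0.4969 -0.1466  0.016 ]
```

Emit:
carry_out([
  [0, 0, -0.5, 0],
  [0, 0, -1.5, 0],
  [0, 0, -2.5, 0],
  [0, 0, -2.5, 0],
  [0, 0, -2.5, 0],
  [0, 0, -0.5, 0],
  [0, 0, 0, 0],
  [0, 0, 0, 0],
])

```text
time_s: 3.48
ee_pos: [0.4603, -0.3252, 0.1164]
tool_rot: [0.995, 0.1, -0.0, -0.0]
ft_force: [-0.1, 0.9, -1.0]
width: 0.0444
```

```bash
python3 - <<'E'
from h import *
im,K,r,t=cap('wrist'); save(im[150:384,130:380],'w2.png',3); plan([.5037,.068,.11],11.5)
E
```

```text
t 3.53 pos [ 0.4598 -0.325   0.1157] yaw 11.46 w 0.0444 F [-0.3 -0.6 -1.1]
spin -0.04 then cm: 12.13 -37.63 0.57
```

View pics/w2.png

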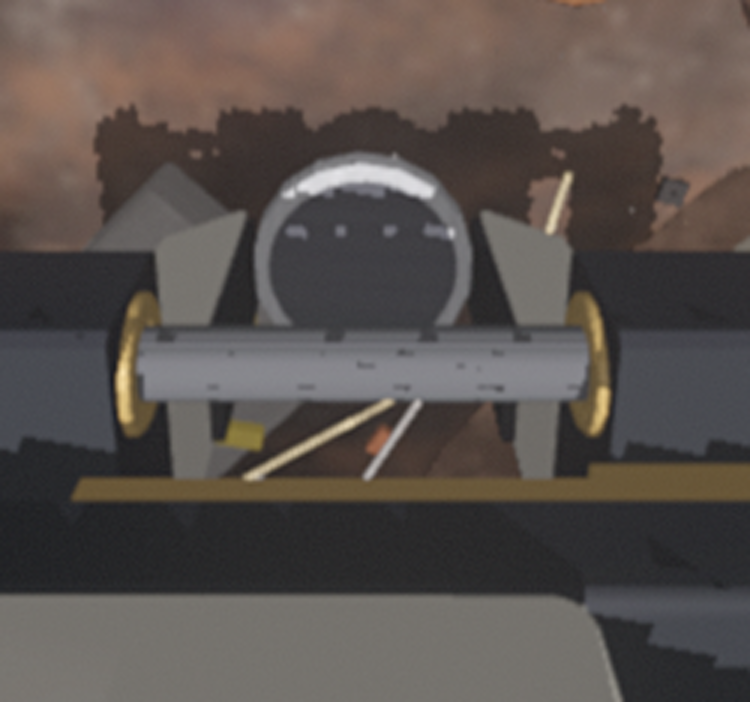

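The die is held (rim at crop (363,250), left edge 255, right edge 472, top 152). I'll check its offset and height in the grip against the projection.

```bash
python3 - <<'E'
from h import *
im,K,r,t=cap('wrist'); s=arm.read_state(); p=np.array(s['ee_pos']); a=np.radians(yaw(s)); ex=np.array([np.cos(a),np.sin(a),0]); ey=np.array([np.sin(a),-np.cos(a),0])
th=np.linspace(0,2*np.pi,73)
print('obs L %.1f R %.1f top %.1f'%(130+255.5/3,130+472/3,150+152/3))
for zt in (-.014,-.011,-.008,-.005,0):
  for dx in (0,.005):
    P=[p+ex*(dx+.023*np.cos(q))+ey*.023*np.sin(q)+[0,0,zt] for q in th]
    w=w2px(P,K,r,t); print(zt,dx,w.min(0).round(1),w.max(0).round(1))
E
```

```text
obs L 215.2 R 287.3 top 200.7
-0.014 0 [214.1 198.8] [286.6 265. ]
-0.014 0.005 [213.8 190.9] [286.9 258.3]
-0.011 0 [213.5 200.4] [287.2 267.6]
-0.011 0.005 [213.1 192.4] [287.5 260.7]
-0.008 0 [212.8 202.1] [287.8 270.2]
-0.008 0.005 [212.5 194. ] [288.2 263.3]
-0.005 0 [212.2 203.8] [288.5 272.9]
-0.005 0.005 [211.8 195.6] [288.8 265.9]
0 0 [211.  206.8] [289.6 277.7]
0 0.005 [210.6 198.3] [290.  270.5]
```

The grip offset is about 0.6 mm, and the disc underside is about 17.5 mm below the TCP. Before I traverse I need to know where the lamp arm is in 3D, because it overhangs near the lower plate. It shows in top0 at about (245,203) and in scene0 at about (200,168).

```bash
python3 - <<'E'
from h import *
def tri(a,b):
    P=[];x=[]
    for n,(u,v) in (('top0',a),('scene0',b)):
        d=np.load(n+'.npz'); P.append(d['K']@np.c_[cv2.Rodrigues(d['r'])[0],d['t']]); x.append(np.array([(u+.5)/1.5-.5,(v+.5)/1.5-.5]))
    X=cv2.triangulatePoints(P[0],P[1],x[0],x[1])[:,0]; X=X[:3]/X[3]
    e=[np.linalg.norm((p@np.r_[X,1])[:2]/(p@np.r_[X,1])[2]-q).round(1) for p,q in zip(P,x)]; return X.round(3),e
print('joint',tri((242,203),(200,170)),'base',tri((334,167),(285,278)))
print('mid lower arm',tri((290,178),(240,225)))
E
```

```text
joint (array([0.694, 0.022, 0.268]), [np.float64(8.9), np.float64(9.1)]) base (array([ 0.83 , -0.114,  0.013]), [np.float64(0.5), np.float64(0.5)])
mid lower arm (array([ 0.768, -0.039,  0.151]), [np.float64(5.2), np.float64(5.3)])
```

Emit:
carry_out([
  [0.5, -2.5, -0.5, 0],
  [0.5, -3.6, -0.5, 0],
  [0.5, -3.8, -0.5, 0],
  [0.5, -3.8, -0.5, 0],
  [0.5, -3.8, 0, 0],
  [0.5, -3.8, 0, 0],
  [0.5, -3.8, 0, 0],
  [0.5, -3.8, 0, 0],
])

```text
time_s: 4.25
ee_pos: [0.4411, -0.0326, 0.1357]
tool_rot: [0.995, 0.1, -0.001, -0.0]
ft_force: [0.2, -0.2, -0.7]
width: 0.0442
```

Emit:
carry_out([
  [0.5, -3.8, 0, 0],
  [0.5, -3.2, 0, 0],
  [0, -1.7, 0, 0],
  [0, 0, 0, 0],
  [0, 0, 0, 0],
  [0, 0, 0, 0],
  [0, 0, 0, 0],
  [0, 0, 0, 0],
])

```text
time_s: 4.92
ee_pos: [0.4349, 0.0517, 0.1364]
tool_rot: [0.995, 0.099, -0.0, 0.0]
ft_force: [-0.3, 1.1, -1.0]
width: 0.0441
```

```bash
python3 - <<'E'
from h import *
im,K,r,t=cap('wrist'); save(im,'w3.png',1.5625); np.savez('w3.npz',im=im,K=K,r=r,t=t); plan([.5037,.068,.09],11.5)
E
```

```text
t 4.97 pos [0.435  0.0519 0.1365] yaw 11.34 w 0.0446 F [ 0.2 -0.3 -1.1]
spin -0.16 then cm: 7.06 -0.21 4.65
```

View pics/w3.png

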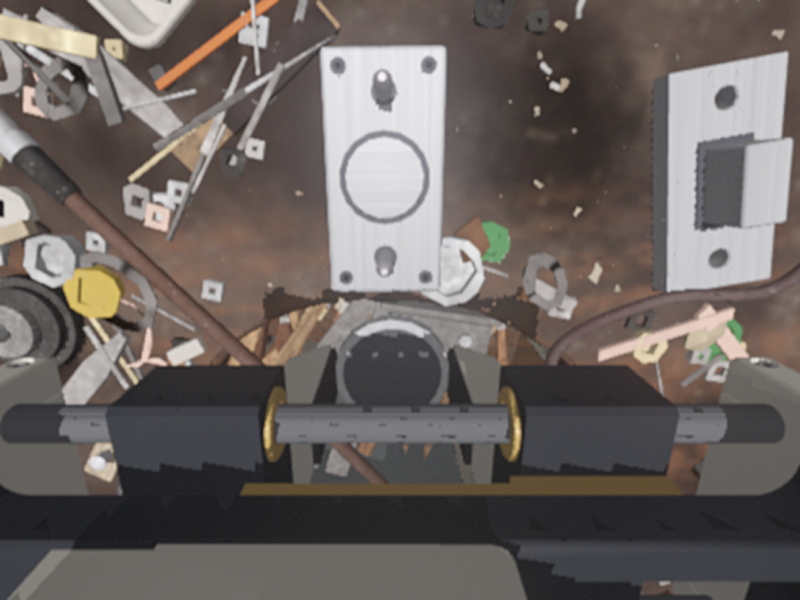

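The lower plate is clear in this view: seat ring centred at about (384.5,176), corners at (321,47), (446,46), (439,289) and (332,290). The upper plate's holes are at (725,97) and (718,258).

```bash
python3 - <<'E'
from h import *
d=np.load('w3.npz'); im,K,r,t=[d[k] for k in ('im','K','r','t')]
f=lambda u,v,z:px2w((u+.5)/1.5625-.5,(v+.5)/1.5625-.5,z,K,r,t)
g=cv2.cvtColor(im,cv2.COLOR_RGB2GRAY)
def blob(u,v,h,th,z):
    u0,v0=int(u/1.5625),int(v/1.5625); w=(g[v0-h:v0+h+1,u0-h:u0+h+1]<th).astype(np.uint8)
    m=cv2.moments(w,True); return px2w(u0-h+m['m10']/m['m00'],v0-h+m['m01']/m['m00'],z,K,r,t).round(4),int(m['m00'])
h=34; u0,v0=246,113; m=((g[v0-h:v0+h+1,u0-h:u0+h+1]<170)).astype(np.uint8)
yy,xx=np.mgrid[-h:h+1,-h:h+1]; q=np.hypot(xx,yy); m[(q<22)|(q>33)]=0
e=cv2.fitEllipse(np.argwhere(m)[:,::-1].astype(np.float32)); print('ring',e, px2w(u0-h+e[0][0],v0-h+e[0][1],.020,K,r,t).round(4))
print('seat click',f(384.5,176,.021).round(4))
P=np.array([f(*c,.018) for c in [(321,47),(446,46),(439,290),(332,291)]]); 
print('corn',P.mean(0).round(4),[np.degrees(np.arctan2(*(a-b)[1::-1])).round(2) for a,b in((P[0],P[3]),(P[1],P[2]))],[np.linalg.norm(P[i]-P[i-1]).round(4) for i in range(4)])
a,b=f(382,75,.058),f(386,252,.058); print('tips',a.round(4),b.round(4),((a+b)/2).round(4),np.linalg.norm(a-b),np.degrees(np.arctan2(*(a-b)[1::-1])))
for u,v in((725,97),(718,258)): print('hole',blob(u,v,8,90,.016),f(u,v,.016).round(4))
plan([.5037,.068,.09],11.5)
E
```

```text
ring ((33.76042938232422, 34.06092834472656), (54.0261116027832, 56.045528411865234), 175.1896209716797) [0.5038 0.0698 0.02  ]
seat click [0.5044 0.0698 0.021 ]
corn [0.5031 0.0696 0.018 ] [np.float64(11.45), np.float64(11.53)] [np.float64(0.1381), np.float64(0.068), np.float64(0.138), np.float64(0.0682)]
tips [0.5497 0.0792 0.058 ] [0.4675 0.0612 0.058 ] [0.5086 0.0702 0.058 ] 0.08409026932584478 12.337414564691265
hole (array([ 0.5849, -0.1108,  0.016 ]), 91) [ 0.5842 -0.1108  0.016 ]
hole (array([ 0.4994, -0.1453,  0.016 ]), 16) [ 0.4966 -0.1451  0.016 ]
t 4.97 pos [0.435  0.0519 0.1365] yaw 11.34 w 0.0446 F [ 0.2 -0.3 -1.1]
spin -0.16 then cm: 7.06 -0.21 4.65
```

Seat at (0.5038, 0.0695), yaw 11.5°. This agrees with the top view to within 2 mm. I'll place the die.

Emit:
carry_out([
  [2, -0.2, 0, 0],
  [3, -0.2, 0, 0],
  [2.1, 0, 1, 0],
  [0, 0, 2.5, 0],
  [0, 0, 2.5, 0],
  [0, 0, 2, 0],
  [0, 0, 1.2, 0],
  [0, 0, 0, 0],
])

```text
time_s: 5.63
ee_pos: [0.5021, 0.0699, 0.0422]
tool_rot: [0.995, 0.099, -0.002, 0.0]
ft_force: [-0.2, -0.2, -1.0]
width: 0.044
```

```bash
python3 - <<'E'
from h import *
plan([.5038,.0699,.0385],11.5)
E
```

```text
t 5.63 pos [0.5021 0.0699 0.0422] yaw 11.39 w 0.0440 F [-0.2 -0.2 -1. ]
spin -0.11 then cm: 0.17 0.03 0.37
```

Emit:
carry_out([
  [0.1, 0, 0.1, 0],
  [0, 0, 0.1, 0],
  [0, 0, 0.1, 0],
  [0, 0, 0, 0],
  [0, 0, 0, 0],
  [0, 0, 0, 0],
  [0, 0, 0, 0],
  [0, 0, 0, 0],
])

```text
time_s: 6.3
ee_pos: [0.5048, 0.0712, 0.0419]
tool_rot: [0.995, 0.1, 0.0, 0.0]
ft_force: [-0.2, -0.5, -1.0]
width: 0.0445
```

```bash
python3 - <<'E'
from h import *
plan([.5038,.0699,.0385],11.5)
E
```

```text
t 6.30 pos [0.5048 0.0712 0.0419] yaw 11.46 w 0.0445 F [-0.2 -0.5 -1. ]
spin -0.04 then cm: -0.12 0.11 0.34
```

Emit:
carry_out([
  [0, 0, 0.1, 0],
  [0, 0, 0.1, 0],
  [0, 0, 0, 0],
  [0, 0, 0, 0],
  [0, 0, 0, 0],
  [0, 0, 0, 0],
  [0, 0, 0, 0],
  [0, 0, 0, 0],
])

```text
time_s: 6.97
ee_pos: [0.5047, 0.0712, 0.0397]
tool_rot: [0.995, 0.1, 0.0, 0.0]
ft_force: [-1.0, -0.1, -0.6]
width: 0.0443
```

Emit:
carry_out([
  [0, 0, 0.1, 0],
  [0, 0, 0, 0],
  [0, 0, 0, 0],
  [0, 0, 0, 0],
  [0, 0, 0, 0],
  [0, 0, 0, 0],
  [0, 0, 0, 0],
  [0, 0, 0, 0],
])

```text
time_s: 7.63
ee_pos: [0.5047, 0.0712, 0.0387]
tool_rot: [0.995, 0.1, -0.0, 0.0]
ft_force: [-0.8, 0.6, -0.5]
width: 0.0446
```

Emit:
carry_out([
  [-0.1, 0.1, 0, 0],
  [0, 0, 0.1, 0],
  [0, 0, 0, 0],
  [0, 0, 0, 0],
  [0, 0, 0, 0],
  [0, 0, 0, 0],
  [0, 0, 0, 0],
  [0, 0, 0, 0],
])

```text
time_s: 8.3
ee_pos: [0.5039, 0.0699, 0.0385]
tool_rot: [0.995, 0.1, 0.0, 0.0]
ft_force: [-3.6, -1.1, 11.8]
width: 0.0445
```

Contact, with 11.8 N upward. Releasing.

Emit:
carry_out([
  [0, 0, -0.1, 0],
  [0, 0, 0, 0],
  [0, 0, 0, 0],
  [0, 0, 0, 0],
  [0, 0, 0, 0],
  [0, 0, 0, 0],
  [0, 0, 0, 0],
  [0, 0, 0, 0],
], jaw=6.5)

```text
time_s: 8.97
ee_pos: [0.5039, 0.07, 0.0386]
tool_rot: [0.995, 0.1, -0.0, 0.0]
ft_force: [0.3, -0.5, -0.2]
width: 0.065
```

Emit:
carry_out([
  [0, 0, -0.5, 0],
  [0, 0, -1.5, 0],
  [0, 0, -2.5, 0],
  [0, 0, -3, 0],
  [-2, 0, -2.5, 0],
  [-3, 0, 0, 0],
  [-2, 0, 0, 0],
  [0, 0, 0, 0],
])

```text
time_s: 9.63
ee_pos: [0.4312, 0.055, 0.1391]
tool_rot: [0.995, 0.1, -0.001, 0.0]
ft_force: [-0.8, -0.2, -0.7]
width: 0.0651
```

```bash
python3 - <<'E'
from h import *
im,K,r,t=cap('wrist'); save(im[0:220,150:450],'w4.png',2.5); np.savez('w4.npz',im=im,K=K,r=r,t=t); plan([.600,-.312,.14],11.5)
print(w2px([[.5038,.0695,.029]],K,r,t))
E
```

```text
t 9.68 pos [0.4336 0.0556 0.1393] yaw 11.45 w 0.0651 F [ 0.9  0.  -0.4]
spin -0.05 then cm: 8.98 39.34 -0.07
[[250.5379513  109.60866662]]
```

View pics/w4.png

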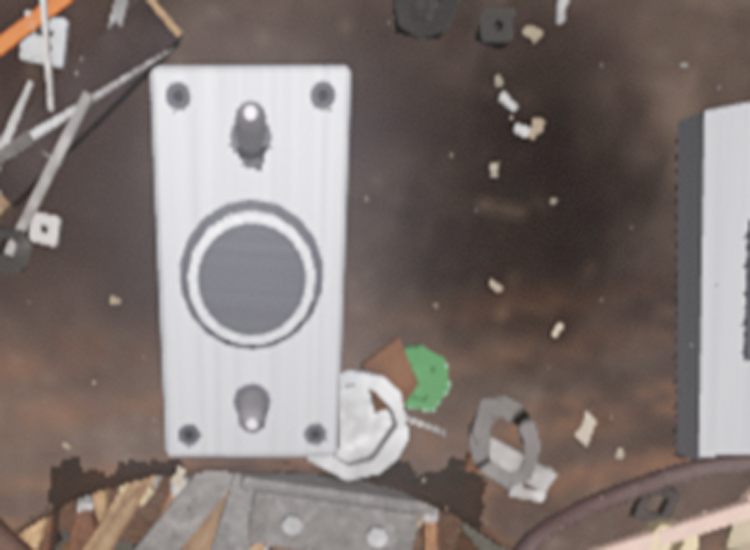

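The die sits centred on the seat: rim centre at crop (251,273), raw (250.5,109.3), against the predicted (250.5,109.6). Now the punch.

Emit:
carry_out([
  [0, 2.5, 0, 0],
  [0.3, 3.8, 0, 0],
  [0.5, 3.9, 0, 0],
  [0.5, 3.9, 0, 0],
  [0.7, 3.9, 0, 0],
  [0.9, 3.9, 0, 0],
  [1.2, 3.9, 0, 0],
  [1.2, 3.9, 0, 0],
])

```text
time_s: 10.35
ee_pos: [0.5475, -0.2268, 0.1388]
tool_rot: [0.995, 0.1, 0.0, 0.0]
ft_force: [1.0, 0.2, -0.1]
width: 0.0651
```

Emit:
carry_out([
  [1.2, 3.6, 0, 0],
  [1.2, 3.0, 0, 0],
  [1.2, 2.7, 0, 0],
  [0, 0, 2, 0],
  [0, 0, 2, 0],
  [0, 0, 2, 0],
  [0, 0, 0, 0],
  [0, 0, 0, 0],
], jaw=6)

```text
time_s: 11.02
ee_pos: [0.5998, -0.3082, 0.0777]
tool_rot: [0.995, 0.1, -0.001, -0.001]
ft_force: [0.5, 0.3, 1.0]
width: 0.0598
```

```bash
python3 - <<'E'
from h import *
plan([.600,-.3121,.017],11.5)
im,K,r,t=cap('wrist'); g=cv2.cvtColor(im,cv2.COLOR_RGB2GRAY); np.savez('w5.npz',im=im,K=K,r=r,t=t)
c=w2px([[.6,-.312,.012]],K,r,t)[0]; rad=np.linalg.norm(w2px([[.6,-.330,.012]],K,r,t)[0]-c); print(c,rad)
h=int(rad*1.5); u0,v0=c.round().astype(int); w=g[v0-h:v0+h,u0-h:u0+h]; m=(w>150).astype(np.uint8)
n,l,s,_=cv2.connectedComponentsWithStats(m); k=1+s[1:,4].argmax(); e=cv2.fitEllipse(cv2.convexHull(np.argwhere(l==k)[:,::-1].astype(np.int32))); print(s[k],e,px2w(u0-h+e[0][0],v0-h+e[0][1],.012,K,r,t))
E
```

```text
t 11.02 pos [ 0.5998 -0.3082  0.0777] yaw 11.47 w 0.0598 F [0.5 0.3 1. ]
spin -0.03 then cm: -0.05 0.39 6.07
[255.1989477  205.68202452] 21.946297728892254
[ 11  10  41  18 385] ((31.071924209594727, 24.5255184173584), (28.64887046813965, 39.589664459228516), 85.04846954345703) [ 0.60583725 -0.30986189  0.012     ]
```

Emit:
carry_out([
  [0, 0.35, 1, 0],
  [0, 0, 2, 0],
  [0, 0, 1.8, 0],
  [0, 0, 1.0, 0],
  [0, 0, 0.1, 0],
  [0, 0, 0, 0],
  [0, 0, 0, 0],
  [0, 0, 0, 0],
])

```text
time_s: 11.73
ee_pos: [0.6016, -0.3123, 0.0211]
tool_rot: [0.995, 0.1, 0.001, 0.001]
ft_force: [-0.1, 0.3, -0.8]
width: 0.0605
```

Emit:
carry_out([
  [0, 0, 0, 0],
  [0, 0, 0, 0],
  [0, 0, 0, 0],
  [0, 0, 0, 0],
  [0, 0, 0, 0],
  [0, 0, 0, 0],
  [0, 0, 0, 0],
  [0, 0, 0, 0],
], jaw=2)

```text
time_s: 12.4
ee_pos: [0.6008, -0.3119, 0.0199]
tool_rot: [0.995, 0.1, 0.0, 0.0]
ft_force: [-0.2, 0.7, 3.3]
width: 0.0349
```

Emit:
carry_out([
  [0, 0, -0.5, 0],
  [0, 0, -1.5, 0],
  [0, 0, -2.5, 0],
  [0, 0, -2.5, 0],
  [0, 0, -2.5, 0],
  [0, 0, -1.5, 0],
  [0, 0, 0, 0],
  [0, 0, 0, 0],
])

```text
time_s: 13.07
ee_pos: [0.601, -0.312, 0.1304]
tool_rot: [0.995, 0.1, 0.001, 0.0]
ft_force: [-1.0, 0.1, -0.9]
width: 0.0346
```

```bash
python3 - <<'E'
from h import *
plan([.5038,.0695,.13],11.5)
im,K,r,t=cap('wrist'); save(im[150:300,160:340],'w6.png',3); s=arm.read_state(); p=np.array(s['ee_pos']); a=np.radians(yaw(s)); ex=np.array([np.cos(a),np.sin(a),0]); ey=np.array([np.sin(a),-np.cos(a),0])
th=np.linspace(0,2*np.pi,73)
for zt in (-.011,-.008,-.005,-.002):
    w=w2px([p+ex*.018*np.cos(q)+ey*.018*np.sin(q)+[0,0,zt] for q in th],K,r,t); w=(w-[160,150])*3; print(zt,w.min(0).round(1),w.max(0).round(1))
E
```

```text
t 13.07 pos [ 0.601  -0.312   0.1304] yaw 11.46 w 0.0346 F [-1.   0.1 -0.9]
spin -0.04 then cm: -1.92 -39.32 0.04
-0.011 [183.1 175.4] [355.2 332.1]
-0.008 [181.6 180.7] [356.7 339.7]
-0.005 [180.1 186.1] [358.2 347.5]
-0.002 [178.5 191.8] [359.7 355.6]
```

View pics/w6.png

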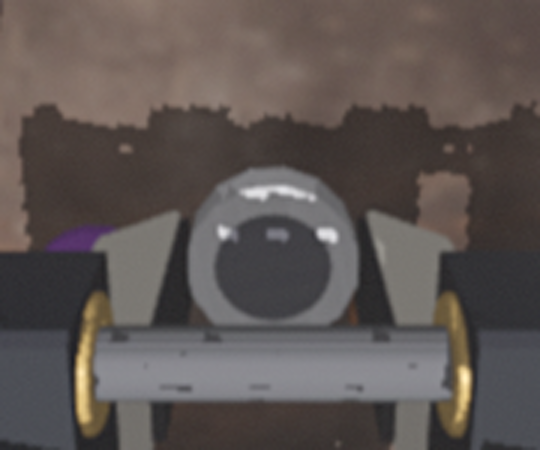

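The punch is held level, centred in the jaws to about 1 mm (edges at 189 and 358 in the crop, expected 181 and 357). On to the seat.

Emit:
carry_out([
  [-1, -2.5, 0, 0],
  [-0.9, -3.8, 0, 0],
  [0, -3.9, 0, 0],
  [0, -3.9, 0, 0],
  [0, -3.9, 0, 0],
  [0, -3.9, 0, 0],
  [0, -3.9, 0, 0],
  [0, -3.9, 0, 0],
])

```text
time_s: 13.78
ee_pos: [0.5213, -0.023, 0.1283]
tool_rot: [0.995, 0.1, -0.001, -0.0]
ft_force: [0.6, 0.5, -0.8]
width: 0.0343
```

Emit:
carry_out([
  [0, -3.9, 0, 0],
  [0, -3.4, 0, 0],
  [0, -2.3, 0, 0],
  [0, 0, 2.0, 0],
  [0, 0, 2.5, 0],
  [0, 0, 1.5, 0],
  [0, 0, 0.5, 0],
  [0, 0, 0, 0],
])

```text
time_s: 14.45
ee_pos: [0.5022, 0.0692, 0.0627]
tool_rot: [0.995, 0.1, -0.002, 0.0]
ft_force: [-0.3, 0.1, -0.8]
width: 0.0343
```

Emit:
carry_out([
  [0, 0, 0, 0],
  [0, 0, 0, 0],
  [0, 0, 0, 0],
  [0, 0, 0, 0],
  [0, 0, 0, 0],
  [0, 0, 0, 0],
  [0, 0, 0, 0],
  [0, 0, 0, 0],
])

```text
time_s: 15.12
ee_pos: [0.5041, 0.0695, 0.0648]
tool_rot: [0.995, 0.1, 0.0, 0.0]
ft_force: [-0.7, 0.1, -0.7]
width: 0.0346
```

```bash
python3 - <<'E'
from h import *
plan([.5040,.0702,.0489],11.5)
E
```

```text
t 15.12 pos [0.5041 0.0695 0.0648] yaw 11.45 w 0.0346 F [-0.7  0.1 -0.7]
spin -0.05 then cm: 0.01 -0.07 1.59
```

Emit:
carry_out([
  [0, -0.07, 0.5, 0],
  [0, 0, 0.5, 0],
  [0, 0, 0.3, 0],
  [0, 0, 0.1, 0],
  [0, 0, 0, 0],
  [0, 0, 0, 0],
  [0, 0, 0, 0],
  [0, 0, 0, 0],
])

```text
time_s: 15.78
ee_pos: [0.504, 0.0703, 0.0508]
tool_rot: [0.995, 0.1, 0.0, -0.0]
ft_force: [0.3, 0.6, 0.0]
width: 0.0346
```

Emit:
carry_out([
  [0, 0, 0.1, 0],
  [0, 0, 0, 0],
  [0, 0, 0, 0],
  [0, 0, 0, 0],
  [0, 0, 0, 0],
  [0, 0, 0, 0],
  [0, 0, 0, 0],
  [0, 0, 0, 0],
])

```text
time_s: 16.45
ee_pos: [0.5039, 0.0702, 0.0497]
tool_rot: [0.995, 0.1, 0.0, 0.0]
ft_force: [-0.4, -0.0, -0.3]
width: 0.0347
```

Emit:
carry_out([
  [0, 0, 0.07, 0],
  [0, 0, 0, 0],
  [0, 0, 0, 0],
  [0, 0, 0, 0],
  [0, 0, 0, 0],
  [0, 0, 0, 0],
  [0, 0, 0, 0],
  [0, 0, 0, 0],
])

```text
time_s: 17.12
ee_pos: [0.5039, 0.0702, 0.049]
tool_rot: [0.995, 0.1, 0.0, 0.0]
ft_force: [-0.4, 0.3, -1.5]
width: 0.0345
```

Emit:
carry_out([
  [0, 0, 0.06, 0],
  [0, 0, 0, 0],
  [0, 0, 0, 0],
  [0, 0, 0, 0],
  [0, 0, 0, 0],
  [0, 0, 0, 0],
  [0, 0, 0, 0],
  [0, 0, 0, 0],
])

```text
time_s: 17.78
ee_pos: [0.5039, 0.0702, 0.0488]
tool_rot: [0.995, 0.1, 0.0, 0.0]
ft_force: [-1.6, -0.1, 5.2]
width: 0.0344
```

Contact at the expected height, with 5 N upward. Releasing and checking.

Emit:
carry_out([
  [0, 0, 0, 0],
  [0, 0, 0, 0],
  [0, 0, 0, 0],
  [0, 0, 0, 0],
  [0, 0, 0, 0],
  [0, 0, 0, 0],
  [0, 0, 0, 0],
  [0, 0, 0, 0],
], jaw=5.5)

```text
time_s: 18.45
ee_pos: [0.5038, 0.0702, 0.0484]
tool_rot: [0.995, 0.1, -0.0, 0.0]
ft_force: [0.1, -0.0, -1.0]
width: 0.0547
```

Emit:
carry_out([
  [0, 0, -0.5, 0],
  [0, 0, -1.5, 0],
  [0, 0, -2.5, 0],
  [0, 0, -2.5, 0],
  [-2, 0, -2, 0],
  [-3, 0, 0, 0],
  [-2, 0, 0, 0],
  [0, 0, 0, 0],
])

```text
time_s: 19.12
ee_pos: [0.4311, 0.0552, 0.1387]
tool_rot: [0.995, 0.1, -0.001, 0.0]
ft_force: [-0.7, -1.7, -0.8]
width: 0.0547
```

```bash
python3 - <<'E'
from h import *
im,K,r,t=cap('wrist'); np.savez('w7.npz',im=im,K=K,r=r,t=t); plan([.541,-.129,.13],21.5)
a=np.radians(11.5); c=np.array([.5038,.0695]); e=np.array([np.cos(a),np.sin(a)])
im2=im.copy()
for z,rad,col in((.029,.023,(255,0,0)),(.041,.018,(0,160,0))):
    P=[[c[0]+rad*np.cos(q),c[1]+rad*np.sin(q),z] for q in np.linspace(0,6.283,60)]
    cv2.polylines(im2,[np.round(w2px(P,K,r,t)*16).astype(np.int32)],True,col,1,cv2.LINE_AA,4)
for s in(1,-1):
  for z,rad in((.050,.005),(.018,.005)):
    P=[[*(c+s*.047*e+rad*np.array([np.cos(q),np.sin(q)])),z] for q in np.linspace(0,6.283,30)]
    cv2.polylines(im2,[np.round(w2px(P,K,r,t)*16).astype(np.int32)],True,(0,0,255),1,cv2.LINE_AA,4)
save(np.hstack([im[15:195,190:310],im2[15:195,190:310]]),'w7.png',3.3)
E
```

```text
t 19.17 pos [0.4335 0.0558 0.1389] yaw 11.45 w 0.0549 F [ 1.   0.1 -0.2]
spin -10.05 then cm: 3.23 21.13 0.89
```

View pics/w7.png

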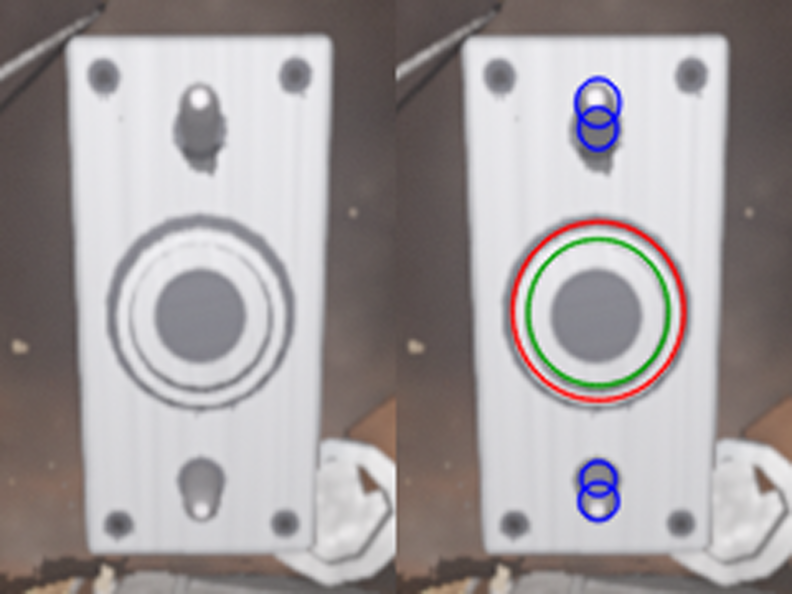

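Both discs are centred: the overlaid circles for the die (red), the punch (green) and the dowels (blue) lie on their edges to within about 0.5 mm. Now the upper plate. I'll stop short of it to measure it closely.

Emit:
carry_out([
  [0, 0, 0, -5],
  [0, 0, 0, -5],
  [-0.5, 2.5, -0.2, 0],
  [-0.6, 3.8, -0.2, 0],
  [-0.6, 3.8, -0.2, 0],
  [-0.7, 3.8, -0.2, 0],
  [-0.7, 3.8, -0.1, 0],
  [-0.7, 3.5, 0, 0],
], jaw=5)

```text
time_s: 19.83
ee_pos: [0.4788, -0.1575, 0.1479]
tool_rot: [0.983, 0.186, 0.001, 0.0]
ft_force: [1.2, -0.3, -0.9]
width: 0.0499
```

Emit:
carry_out([
  [0, 0, 0, 0],
  [0, 0, 0, 0],
  [0, 0, 0, 0],
  [0, 0, 0, 0],
  [0, 0, 0, 0],
  [0, 0, 0, 0],
  [0, 0, 0, 0],
  [0, 0, 0, 0],
])

```text
time_s: 20.5
ee_pos: [0.4775, -0.1543, 0.1475]
tool_rot: [0.982, 0.187, 0.0, 0.0]
ft_force: [1.2, -0.3, 0.4]
width: 0.0499
```

```bash
cat > up.py <<'E'
from h import *
def holes(d,th=110):
    im,K,r,t=[d[k] for k in ('im','K','r','t')]; g=cv2.cvtColor(im,cv2.COLOR_RGB2GRAY); out=[]
    for p in ([.5847,-.1118,.016],[.4972,-.1462,.016]):
        u,v=w2px([p],K,r,t)[0].round().astype(int); h=12; w=g[v-h:v+h+1,u-h:u+h+1]
        n,l,s,c=cv2.connectedComponentsWithStats((w<th).astype(np.uint8)); k=1+np.argmin(np.linalg.norm(c[1:]-h,axis=1)+1000*(s[1:,4]<20))
        out.append(px2w(u-h+c[k][0],v-h+c[k][1],.016,K,r,t)); print((u,v),s[k],out[-1].round(4))
    a,b=out; print('mid',((a+b)/2).round(4),'len',np.linalg.norm(a-b).round(4),'yaw',np.degrees(np.arctan2(*(a-b)[1::-1])).round(2))
E
python3 - <<'E'
from up import *
im,K,r,t=cap('wrist'); np.savez('w8.npz',im=im,K=K,r=r,t=t); plan([.541,-.129,.13],21.5); holes(np.load('w8.npz'))
a=np.radians(21.5); c=np.array([.541,-.129]); e=np.array([np.cos(a),np.sin(a)]); f=np.array([-e[1],e[0]])
im2=im.copy()
for L,W,z,col in((130,64,.016,(255,0,0)),(44,24,.048,(0,160,0))):
    P=[[*(c+e*L/2000*i+f*W/2000*j),z] for i,j in((1,1),(1,-1),(-1,-1),(-1,1))]; cv2.polylines(im2,[np.round(w2px(P,K,r,t)*16).astype(np.int32)],True,col,1,cv2.LINE_AA,4)
save(im2[:230,150:400],'w8.png',2.5)
E
```

```text
t 20.55 pos [ 0.4775 -0.1545  0.1475] yaw 21.49 w 0.0500 F [-0.3 -0.1  0.6]
spin -0.01 then cm: 6.84 -0.05 1.75
(np.int64(250), np.int64(63)) [ 7  8 11  5 26] [ 0.5862 -0.1112  0.016 ]
(np.int64(250), np.int64(164)) [ 8  8  9  6 20] [ 0.4969 -0.1448  0.016 ]
mid [ 0.5415 -0.128   0.016 ] len 0.0954 yaw 20.62
```

View pics/w8.png

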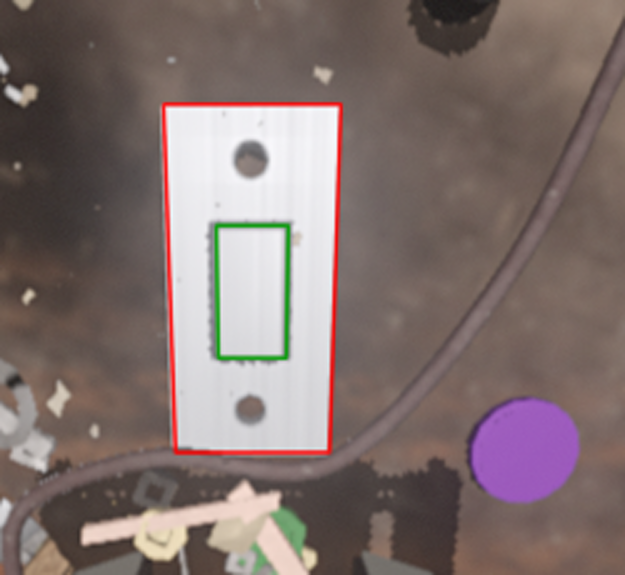

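The overlay (plate red, shank green) fits at (0.541,-0.129), yaw 21.5°, with perhaps 0.5 mm to add in y. I'll grasp the shank.

Emit:
carry_out([
  [2.5, -0.1, 0, 0],
  [3, 0, 0.5, 0],
  [1.35, 0, 1.5, 0],
  [0, 0, 2.5, 0],
  [0, 0, 2.5, 0],
  [0, 0, 2.2, 0],
  [0, 0, 1.5, 0],
  [0, 0, 0.4, 0],
])

```text
time_s: 21.22
ee_pos: [0.5392, -0.1285, 0.0339]
tool_rot: [0.982, 0.186, -0.002, -0.001]
ft_force: [-0.2, 0.3, -0.0]
width: 0.0502
```

Emit:
carry_out([
  [0, 0, 0, 0],
  [0, 0, 0, 0],
  [0, 0, 0, 0],
  [0, 0, 0, 0],
  [0, 0, 0, 0],
  [0, 0, 0, 0],
  [0, 0, 0, 0],
  [0, 0, 0, 0],
])

```text
time_s: 21.88
ee_pos: [0.5409, -0.1289, 0.0367]
tool_rot: [0.983, 0.186, 0.0, 0.0]
ft_force: [-0.0, 0.1, -0.1]
width: 0.0498
```

Emit:
carry_out([
  [0, 0, 0, 0],
  [0, 0, 0, 0],
  [0, 0, 0, 0],
  [0, 0, 0, 0],
  [0, 0, 0, 0],
  [0, 0, 0, 0],
  [0, 0, 0, 0],
  [0, 0, 0, 0],
], jaw=1)

```text
time_s: 22.55
ee_pos: [0.5408, -0.1288, 0.0364]
tool_rot: [0.983, 0.186, -0.0, -0.0]
ft_force: [0.1, 0.9, 0.4]
width: 0.024
```

```bash
python3 - <<'E'
from h import *
plan([.5038,.0695,.13],11.5)
E
```

```text
t 22.55 pos [ 0.5408 -0.1288  0.0364] yaw 21.46 w 0.0240 F [0.1 0.9 0.4]
spin 9.96 then cm: 0.33 -20.17 -9.36
```

Shank held, width 24.0 mm. Lifting, then measuring the plate in the hand.

Emit:
carry_out([
  [0, 0, -0.5, 0],
  [0, 0, -1.5, 0],
  [0, 0, -2.5, 0],
  [0, 0, -2.5, 0],
  [0, 0, -2.0, 0],
  [0, 0, -1.0, 0],
  [0, 0, 0, 0],
  [0, 0, 0, 0],
])

```text
time_s: 23.22
ee_pos: [0.5406, -0.1289, 0.1361]
tool_rot: [0.983, 0.186, 0.0, 0.0]
ft_force: [0.1, 0.2, -4.9]
width: 0.0236
```

Emit:
carry_out([
  [0, 0, 0, 5],
  [0, 0, 0, 5],
  [0, -2, 0, 0],
  [0, -3.5, 0, 0],
  [0, -3.8, 0, 0],
  [0, -3.8, 0, 0],
  [0, -3.5, 0, 0],
  [0, -2.5, 0, 0],
])

```text
time_s: 23.88
ee_pos: [0.5006, 0.0617, 0.1347]
tool_rot: [0.995, 0.101, -0.002, -0.0]
ft_force: [-0.1, 0.6, -3.2]
width: 0.0239
```

Emit:
carry_out([
  [0.3, -1.0, 0, 0],
  [0, 0, 0, 0],
  [0, 0, 0, 0],
  [0, 0, 0, 0],
  [0, 0, 0, 0],
  [0, 0, 0, 0],
  [0, 0, 0, 0],
  [0, 0, 0, 0],
])

```text
time_s: 24.55
ee_pos: [0.5039, 0.068, 0.1364]
tool_rot: [0.995, 0.099, 0.0, 0.0]
ft_force: [0.8, -0.7, -3.6]
width: 0.0241
```

```bash
python3 - <<'E'
from h import *
plan([.5038,.0695,.13],11.5)
im,K,r,t=cap('wrist'); np.savez('w9.npz',im=im,K=K,r=r,t=t); s=arm.read_state(); p=np.array(s['ee_pos']); a=np.radians(yaw(s)); e=np.array([np.cos(a),np.sin(a)]); f=np.array([-e[1],e[0]]); im2=im.copy(); z0=p[2]-.0364
for L,W,z,col in((130,64,.016,(255,0,0)),(44,24,.048,(0,160,0))):
    P=[[*(p[:2]+e*L/2000*i+f*W/2000*j),z0+z] for i,j in((1,1),(1,-1),(-1,-1),(-1,1))]; cv2.polylines(im2,[np.round(w2px(P,K,r,t)*16).astype(np.int32)],True,col,1,cv2.LINE_AA,4)
P=[[*(p[:2]+e*.047+.00625*np.array([np.cos(q),np.sin(q)])),z0+.016] for q in np.linspace(0,6.283,40)]; cv2.polylines(im2,[np.round(w2px(P,K,r,t)*16).astype(np.int32)],True,(0,0,255),1,cv2.LINE_AA,4)
save(np.hstack([im[60:330,170:330],im2[60:330,170:330]]),'w9.png',2.2)
E
```

```text
t 24.55 pos [0.5039 0.068  0.1364] yaw 11.39 w 0.0241 F [ 0.8 -0.7 -3.6]
spin -0.11 then cm: 0.01 -0.15 0.64
```

View pics/w9.png

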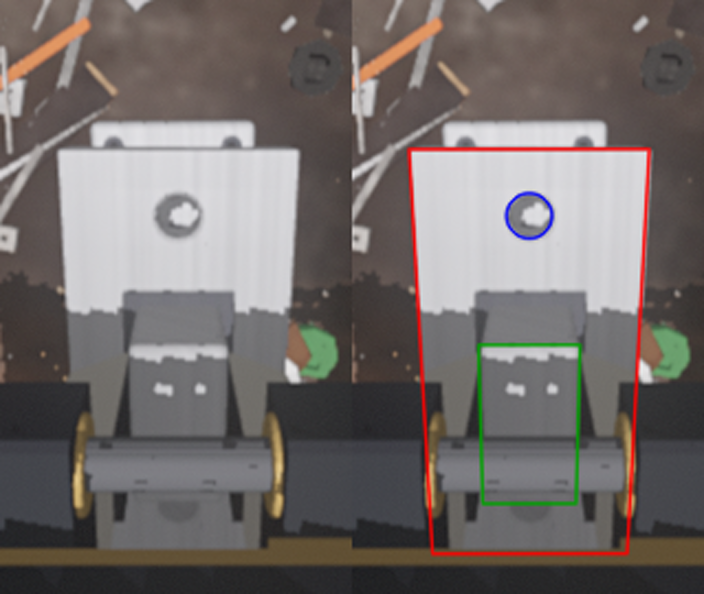

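The plate in hand matches the model centred on the TCP: outline, hole and shank are within about 0.5 mm and it is level. It should close at a TCP z of about 0.0774.

Emit:
carry_out([
  [0, -0.15, 1, -0.1],
  [0, 0, 1.5, 0],
  [0, 0, 0.8, 0],
  [0, 0, 0.3, 0],
  [0, 0, 0, 0],
  [0, 0, 0, 0],
  [0, 0, 0, 0],
  [0, 0, 0, 0],
])

```text
time_s: 25.27
ee_pos: [0.504, 0.0703, 0.1009]
tool_rot: [0.995, 0.101, 0.001, -0.0]
ft_force: [-0.2, -1.1, -3.4]
width: 0.0235
```

```bash
python3 - <<'E'
from h import *
plan([.5038,.0695,.0774],11.5)
E
```

```text
t 25.27 pos [0.504  0.0703 0.1009] yaw 11.56 w 0.0235 F [-0.2 -1.1 -3.4]
spin 0.06 then cm: -0.03 0.07 2.35
```

Emit:
carry_out([
  [0, 0.05, 0.2, 0],
  [0, 0, 0.3, 0],
  [0, 0, 0.3, 0],
  [0, 0, 0.2, 0],
  [0, 0, 0.2, 0],
  [0, 0, 0, 0],
  [0, 0, 0, 0],
  [0, 0, 0, 0],
])

```text
time_s: 25.93
ee_pos: [0.5037, 0.0697, 0.0884]
tool_rot: [0.995, 0.101, 0.0, 0.0]
ft_force: [-0.4, 0.5, -3.6]
width: 0.0234
```

Emit:
carry_out([
  [0, 0, 0.2, 0],
  [0, 0, 0.2, 0],
  [0, 0, 0.2, 0],
  [0, 0, 0.1, 0],
  [0, 0, 0.1, 0],
  [0, 0, 0, 0],
  [0, 0, 0, 0],
  [0, 0, 0, 0],
])

```text
time_s: 26.6
ee_pos: [0.5037, 0.0697, 0.0805]
tool_rot: [0.995, 0.101, 0.0, 0.0]
ft_force: [-0.1, -0.4, -3.3]
width: 0.0236
```

Sliding freely on the dowels. About 3 mm to go.

Emit:
carry_out([
  [0, 0, 0.1, 0],
  [0, 0, 0.1, 0],
  [0, 0, 0.05, 0],
  [0, 0, 0, 0],
  [0, 0, 0, 0],
  [0, 0, 0, 0],
  [0, 0, 0, 0],
  [0, 0, 0, 0],
])

```text
time_s: 27.27
ee_pos: [0.5037, 0.0697, 0.0779]
tool_rot: [0.995, 0.101, 0.0, 0.0]
ft_force: [0.4, 0.2, -3.8]
width: 0.0238
```

Emit:
carry_out([
  [0, 0, 0.05, 0],
  [0, 0, 0, 0],
  [0, 0, 0, 0],
  [0, 0, 0, 0],
  [0, 0, 0, 0],
  [0, 0, 0, 0],
  [0, 0, 0, 0],
  [0, 0, 0, 0],
])

```text
time_s: 27.93
ee_pos: [0.5036, 0.0697, 0.0774]
tool_rot: [0.995, 0.101, -0.0, 0.0]
ft_force: [-0.0, 0.5, -4.1]
width: 0.0237
```

Emit:
carry_out([
  [0, 0, 0.05, 0],
  [0, 0, 0, 0],
  [0, 0, 0, 0],
  [0, 0, 0, 0],
  [0, 0, 0, 0],
  [0, 0, 0, 0],
  [0, 0, 0, 0],
  [0, 0, 0, 0],
])

```text
time_s: 28.6
ee_pos: [0.5038, 0.0697, 0.0773]
tool_rot: [0.995, 0.101, 0.0, 0.0]
ft_force: [-2.4, -0.8, 5.4]
width: 0.0239
```

Emit:
carry_out([
  [0, 0, 0.03, 0],
  [0, 0, 0, 0],
  [0, 0, 0, 0],
  [0, 0, 0, 0],
  [0, 0, 0, 0],
  [0, 0, 0, 0],
  [0, 0, 0, 0],
  [0, 0, 0, 0],
])

```text
time_s: 29.27
ee_pos: [0.5037, 0.0697, 0.0773]
tool_rot: [0.995, 0.101, 0.0, 0.0]
ft_force: [-3.8, -0.7, 10.3]
width: 0.0235
```

Emit:
carry_out([
  [0, 0, 0.04, 0],
  [0, 0, 0, 0],
  [0, 0, 0, 0],
  [0, 0, 0, 0],
  [0, 0, 0, 0],
  [0, 0, 0, 0],
  [0, 0, 0, 0],
  [0, 0, 0, 0],
])

```text
time_s: 29.93
ee_pos: [0.5038, 0.0697, 0.0773]
tool_rot: [0.995, 0.101, 0.0, 0.0]
ft_force: [-5.5, 0.1, 15.6]
width: 0.0242
```

Emit:
carry_out([
  [0, 0, 0, 0],
  [0, 0, 0, 0],
  [0, 0, 0, 0],
  [0, 0, 0, 0],
  [0, 0, 0, 0],
  [0, 0, 0, 0],
  [0, 0, 0, 0],
  [0, 0, 0, 0],
])

```text
time_s: 30.6
ee_pos: [0.5038, 0.0697, 0.0773]
tool_rot: [0.995, 0.101, 0.0, 0.0]
ft_force: [-4.9, -1.2, 17.1]
width: 0.024
```

```bash
python3 - <<'E'
from h import *
im,K,r,t=cap('wrist'); im2=im.copy(); plan([.5038,.0695,.0774],11.5)
s=arm.read_state(); m=R.from_quat(s['tool_rot']).as_matrix(); print('tilt',np.arccos(-m[2,2]),'jvel',np.abs(s['joint_velocities']).max())
a=np.radians(11.5); c=np.array([.5038,.0695]); e=np.array([np.cos(a),np.sin(a)]); f=np.array([-e[1],e[0]])
P=[[*(c+e*.065*i+f*.032*j),.057] for i,j in((1,1),(1,-1),(-1,-1),(-1,1))]; cv2.polylines(im2,[np.round(w2px(P,K,r,t)*16).astype(np.int32)],True,(255,0,0),1,cv2.LINE_AA,4)
save(np.hstack([im[60:330,170:330],im2[60:330,170:330]]),'w10.png',2.2)
E
```

```text
t 30.65 pos [0.5038 0.0697 0.0773] yaw 11.55 w 0.0238 F [-5.4 -1.7 15.6]
spin 0.05 then cm: -0.00 0.02 -0.01
tilt 0.0006843561046768339 jvel 0.0022177092534521156
```

View pics/w10.png

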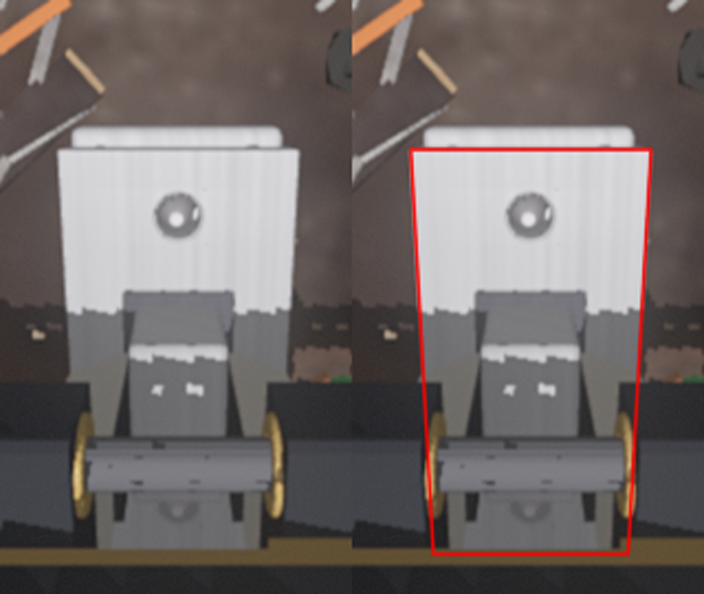

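The plate sits flat with the dowel centred in its hole, and the outline is on the model. The wrist reads 16 N, plus about 3.6 N plate weight on the punch. One small increment to stand mid-range, then I hand in.

Emit:
carry_out([
  [0, 0, 0.01, 0],
  [0, 0, 0, 0],
  [0, 0, 0, 0],
  [0, 0, 0, 0],
  [0, 0, 0, 0],
  [0, 0, 0, 0],
  [0, 0, 0, 0],
  [0, 0, 0, 0],
])

```text
time_s: 31.32
ee_pos: [0.5038, 0.0697, 0.0773]
tool_rot: [0.995, 0.101, 0.0, 0.0]
ft_force: [-5.4, -0.4, 17.5]
width: 0.0239
```

```bash
python3 - <<'E'
from h import *
plan([.5038,.0695,.0774],11.5); print(arm.finish_job())
E
```

```text
t 31.32 pos [0.5038 0.0697 0.0773] yaw 11.55 w 0.0239 F [-5.4 -0.4 17.5]
spin 0.05 then cm: -0.00 0.02 -0.01
the job is handed in; nothing more can be done
None
```

The stamping set is loaded and closed, and I handed the job in at 31.3 s with the gripper still holding the shank and pressing down. `finish_job` gave no verdict.

- **Discs:** the die was laid on the seat and released, then the punch on top of it. In the check picture both circles lay within about 0.5 mm of where they should be.
- **Upper plate:** it slid over both dowels without any notable force. It closed at a TCP height of 77.3 mm, against 77.4 mm expected. At the end its centre measured within 0.5 mm, its yaw within 0.1° and its tilt under 0.001 rad.
- **Pressing force:** the wrist read 17.5 N upward. With the plate's weight of about 3.6 N, that should put roughly 21 N on the punch. There was also a steady sideways push of about 5 N that grew as I pressed.
- **Bystanders:** I did not go near the loupe, slip stone or wax tablet, but I did not check their positions again at the end.

The clearest disagreement was the jaw width on the discs, which read 1 to 1.5 mm under their nominal diameters. It had no visible effect on the placing.

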